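Put the solder reel away in the roll-top bench store

ROBOT

A 7-joint arm with a two-finger parallel gripper is mounted at the origin on a cart in front of the work surface, level with it; the furniture and walls round the work are solid. World frame = base frame: x ahead of the robot, y to its left, z up, the work surface at z = 0. Lengths are in m, angles in rad, forces in N, time in s.
With the tool pointing down it reaches from about 0.35 to 0.9 m from the base axis. Payload 19.9 kg.
Tool frame: the origin (TCP) lies midway between the tips of the shut fingers; the grasp point (between the pads) lies 19 mm behind it; z points along the fingers, y is the line along which they close (so a half turn about z gives the same grasp; the last joint's range is limited). The gripper opens to 85 mm and grips with 20 to 120 N. Pads are 22 mm wide; open, the fingers measure 114 mm over their backs; the gripper's body (76 mm by 85 mm) begins 54 mm behind the grasp point. The pads swing forward as they close: fully open they stand 13 mm farther back than shut.
Start: joints at [1.222, 0.417, -0.01, 1.614, 0.005, 1.111, -0.053], TCP at [0.189, -0.596, 0.231] pointing down, gripper open.
Joint ranges: [-2.81, 2.81], [-0.39, 2.02], [-1.27, 1.25], [0.06, 2.57], [-1.19, 4.33], [0.19, 2], [-2.82, 2.82]. Speed limits (rad/s): [1.89, 1.89, 2.39, 2.39, 3.01, 3.01, 3.01].

INTERFACE

Orientations are given as [roll, pitch, yaw] about the fixed x, y, z axes, in that order (R = Rz(yaw) Ry(pitch) Rx(roll)).
In Python, from rig import robot gives the robot as it stands.
- The arm moves only by the tool jog_arm, called after "Request:" as name([rows], argument=value, ...), one row to a line, values as JSON. Schema: {"type":"object","properties":{"increments":{"type":"array","items":{"type":"array","items":{"type":"number"},"minItems":5,"maxItems":5},"minItems":1,"maxItems":8},"clamp_n":{"type":"number"},"only":{"type":"string"},"quiet":{"type":"boolean"},"lines":{"type":"string"}},"required":["increments"],"additionalProperties":false}. increments is a list of rows, 1 to 8 of them, each of 5 numbers: dx, dy, dz in units of 100 mm, then a turn about the tool's z in units of 0.05 rad, then the finger opening in m; each row is the pose to reach, as a shift and turn from the pose commanded when the call began, along the tool's axes at that moment; what a row does not reach only later rows make up. A row lasts 1/8 s, in which the tool goes at most 0.0625 m and 0.188 rad, less where a joint would pass 70% of its speed; a pose out of reach is approached as far as the arm can. The fingers move at their own pace and stop on an object; clamp_n is the grip in N (left out, the last holds). Time passes only in rows, so rows that do not move let the fingers close. The tool returns the time, the measured TCP pose, the force, the opening and the grip force at its end. only (a regular expression) keeps the lines of the reply that match it, lines (a string "A,B") keeps lines A to B, and quiet returns only ok. Input that does not fit is refused with a message, and nothing moves.
- robot.read_state(): the state, without advancing time (a new reading comes with each control period).
- robot.grab_frame(name): name is "side" or "top"; returns the picture (400x640x3 uint8, red, green, blue); there is no depth.
- robot.camera_info(name): a dict with "camera_matrix" (3x3 intrinsics, pixels), "k1" (the pictures are not rectified: a ray, as slopes to the right and down, at radius r is drawn at 1 + k1 r^2 times it, then the intrinsics apply), "R" (3x3) and "t" (3): a world point X has camera coordinates R X + t. Camera axes: x right, y down, z forward; pixel columns grow to the right and rows downward; lengths in m; the calibration is good to about 2 mm. A picture is of the moment at which its call begins. camera_info takes no time and is no camera call.
- robot.job_done(): hands the job in; it is judged then, once.
The state is a dict: "t": time; "joints": joint angles; "dq": joint speeds; "tau": joint torques, N m; "tool_pos": TCP position; "tool_rot": TCP orientation; "contact_force": force on the tool from outside, world axes, zero at the start; "ft_torque": the same for the moment, N m; "grip_width": finger opening in m; "grasp_force": force on a finger pad.
Only numpy, scipy, OpenCV 4.12 (cv2) and the standard library are available. Lean on these libraries where they do the work, as an engineer would, in place of code of your own. Each camera call takes 0.05 s, during which the arm holds its last target. There are 200 camera calls.

TASK

Put the solder reel away: roll the slatted door of the small bench store fully up, stand the reel upright on the store's floor beside the tin that is already in there, and roll the door fully shut again. Leave the tin and the roll of tape on the bench where they are.

Things in the scene. Friction and masses are not known exactly. Their poses are not given: they have to be found in the camera images.
- store: Grey bench store with a roll-top (tambour) door, fixed to the bench at the right: 245 deep (x) x 216 wide (y) x 200 mm high, two 8 mm end cheeks with a rounded front. Origin: on the bench under it (underside from x -125 to +120 mm, y -108 to +108); own -x is its front, towards the robot; +y its left seen from the robot; z up. Floor inside: 8 mm above the bench, y -100 to +100.
- store_mouth (a point): Middle of the opening to load through from above when the door is fully up: store x -56, y 0, height 71 mm (level with the top of the fixed front apron, which spans x -118 to -111). Then it is open above from the apron to about store x +5 mm; a fixed top covers x > 42 mm.
- track_axis (a point): Middle of the level axis (along the store's y) of the door's circular track: at store x 0, y 0, 75 mm above the bench. Its axes are the store's. Slats run at radius 110 mm about it.
- tambour (a joint): The slatted door: angle rolled up about the track axis, rad. 0 = fully shut (lower edge on the apron), 1.66 = fully up (stop). It rolls up and backwards over the top; friction keeps it wherever it is left; moving it takes about 3 to 6 N at the tab.
- pull_tab (a point): Grip point on the aluminium pull tab at the middle of the door's lower edge: 155 mm from the track axis, 0.078 rad above level when shut (87 mm above the bench), rising with the door's angle. The tab stands out radially, ending 16 mm past this point; 24 mm wide (store y), 14 mm thick. Pinch it across its width; it can turn between the pads. Shut it points forward, fully up it points up.
- solder_reel: Reel of solder, 57 mm in diameter, 37 mm high, 0.2 to 0.35 kg, standing on a flange at the left, beyond the board holder (blue flanges, light windings). The gripper can take it across its diameter. Origin: centre of its underside; z is its axis.
- tip_tinner: Small round tin, 36 mm in diameter, 18 mm high, loose on the store's floor in its right half (store y -75 to -60 mm). Origin: centre of its underside. Stays there.
- tape_roll: Roll of black tape, 58 mm in diameter, 19 mm high, loose on the bench beyond the solder reel. Origin: centre of its underside. Leave alone.

How it is judged:
By the outcome, as a careful person would: the job done as asked, in the order asked, and still so for the second after the job is handed in, with the robot touching nothing.
It also fails if it takes over 72 s, if anything falls off the work surface, if the arm or the gripper's body presses on something with over 40 N, if the wrist force passes 120 N, or if a joint passes its speed limit or range.

## Working session

There is one attempt and no reset: what is moved stays moved. The work goes in short steps, Python scripts to look and compute and a tool call to move; the robot and the scene stay as the last step left them, time stands still between calls to the robot, and variables do not carry over. Pictures are saved under pics/ and viewed, at most 10 in all, crops included, and the job is handed in when it is done.

```bash
ls; mkdir -p pics; python3 - <<'E'
from rig import robot
import cv2,numpy as np
for n in("side","top"):
    f=robot.grab_frame(n); cv2.imwrite(f"pics/{n}0.png",f[:,:,::-1])
    c=robot.camera_info(n); print(n,np.round(c["camera_matrix"],1).tolist(),c["k1"],np.round(-np.array(c["R"]).T@c["t"],3),np.round(c["R"],2).tolist())
s=robot.read_state();print(s["t"],s["tool_pos"],s["tool_rot"],s["grip_width"])
E
```

```text
pics
rig.py
side [[425.9, 0.0, 319.1], [0.0, 425.9, 198.5], [0.0, 0.0, 1.0]] -0.09550048431602336 [ 0.007 -0.608  1.371] [[0.77, -0.64, 0.01], [-0.54, -0.66, -0.52], [0.34, 0.4, -0.85]]
top [[450.0, 0.0, 317.8], [0.0, 450.0, 201.3], [0.0, 0.0, 1.0]] -0.12730743068958503 [ 0.125 -0.16   1.361] [[0.28, -0.96, -0.0], [-0.91, -0.26, -0.33], [0.31, 0.09, -0.95]]
0.1 [ 0.18865579 -0.59553396  0.2307165 ] [-3.14048532e+00  9.08629909e-05  3.06823817e-01] 0.08574213301308775
```

View pics/side0.png

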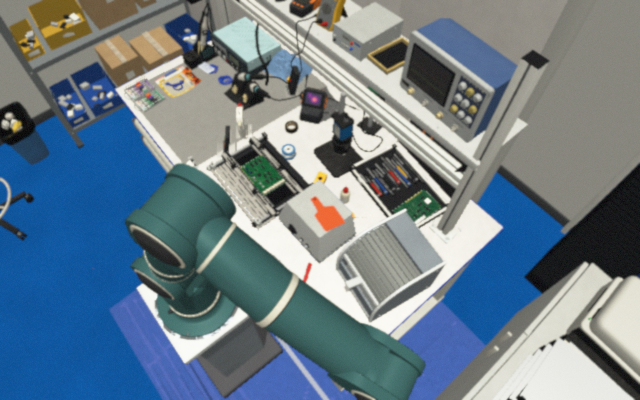

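View pics/top0.png

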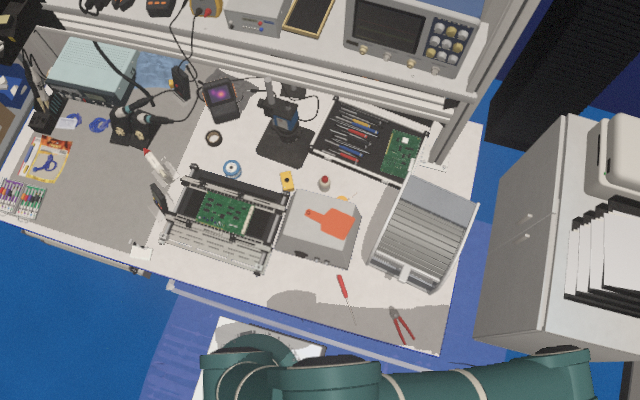

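The side view shows the store at about (390,265). In the top view the store is at about (425,235), its tab near (400,275), the reel at about (232,168), and the tape at about (214,137). Next I'll view enlarged crops.

```bash
python3 - <<'E'
import cv2,numpy as np
t=cv2.imread("pics/top0.png");s=cv2.imread("pics/side0.png")
def c(im,x,y,w,h,k):
    return cv2.resize(im[y:y+h,x:x+w],None,fx=k,fy=k,interpolation=cv2.INTER_CUBIC)
A=c(t,360,170,130,130,3);B=c(s,325,200,130,130,3)
C=c(t,195,120,65,65,3);D=c(s,260,110,65,65,3)
# A 390, B 390 side by side; C,D below
cv=np.zeros((590,785,3),np.uint8);cv[:390,:390]=A;cv[:390,395:785]=B;cv[395:590,:195]=C;cv[395:590,395:590]=D
for x in range(0,785,60):cv2.putText(cv,'.',(x,392),0,.3,(0,255,255))
cv2.imwrite("pics/crop1.png",cv)
E
```

```text
(no output)
```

View pics/crop1.png

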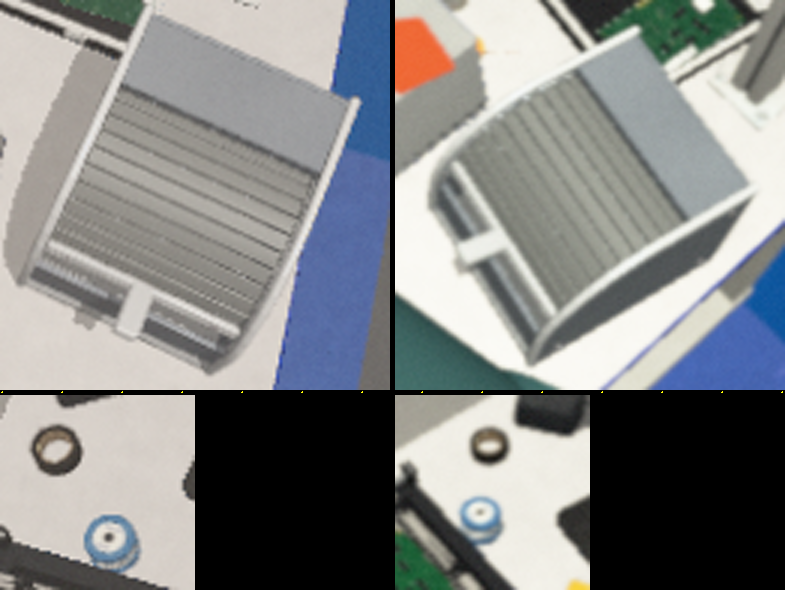

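The crops show the store's back top corners, tab end, front foot corners, the reel's hub at about (231,167) in the top view and (288,149) in the side view, and the tape. Now I'll fit poses.

```bash
cat > h.py <<'E'
from rig import robot
import numpy as np
from scipy.optimize import least_squares
from scipy.spatial.transform import Rotation as Ro
I={n:robot.camera_info(n) for n in("side","top")}
def proj(n,X):
    c=I[n];p=np.array(c["R"])@X+c["t"];a=p[:2]/p[2];a=a*(1+c["k1"]*(a@a));K=np.array(c["camera_matrix"])
    return a*[K[0,0],K[1,1]]+K[:2,2]
def tri(obs,z=None,x0=(.5,0,.04)):
    g=lambda v:np.array([*v[:2],z]) if z is not None else v
    r=least_squares(lambda v:np.concatenate([proj(n,g(v))-u for n,u in obs]),x0[:2] if z is not None else x0)
    return g(r.x),np.round(r.fun,1)
def store(v,P):
    c,s=np.cos(v[2]),np.sin(v[2]);return np.array([v[0]+c*P[0]-s*P[1],v[1]+s*P[0]+c*P[1],P[2]])
def tool():
    s=robot.read_state();return s,np.array(s["tool_pos"]),Ro.from_euler("xyz",s["tool_rot"])
E
python3 - <<'E'
from h import *
a=.078;te=(-.171*np.cos(a),0,.075+.171*np.sin(a))
O=[("top",(.120,.108,.2),(410,174)),("top",(.120,-.108,.2),(478,204)),("top",te,(403.5,281)),("side",(.12,.108,.2),(405.7,210)),("side",(.12,-.108,.2),(444,262.7)),("side",te,(347.3,287.3)),("side",(-.125,-.108,0),(371,320.7)),("top",(-.125,.108,0),(367.3,264.3)),("top",(-.125,-.108,0),(430.7,293.3))]
for sel in (O,O[:6]):
    r=least_squares(lambda v:np.concatenate([proj(n,store(v,P))-u for n,P,u in sel]),[.6,-.3,0],loss="soft_l1")
    print(r.x,np.round([proj(n,store(r.x,P))-u for n,P,u in O],1).tolist())
obs=[("top",(231.3,167.3)),("side",(288.3,149))]
print(tri(obs),tri(obs,.037));print("tape",tri([("top",(214,138.3))],.012))
E
```

```text
[ 0.52956729 -0.35222039 -0.17960633] [[-0.2, -3.1], [3.0, -0.9], [-5.6, 6.0], [-0.5, -1.3], [2.8, 0.3], [-4.2, 4.5], [-0.3, 1.2], [-0.5, -1.9], [0.8, -0.1]]
[ 0.53058864 -0.35085704 -0.18959904] [[-0.1, -3.7], [2.8, -0.8], [-6.6, 5.2], [-0.1, -1.6], [2.6, 0.3], [-4.5, 3.5], [-0.8, 0.5], [-1.0, -2.8], [-0.1, -0.4]]
(array([0.60170407, 0.27517749, 0.02623794]), array([ 0.1, -0.2, -0.2,  0.1])) (array([0.59761295, 0.27048268, 0.037     ]), array([ 0.4, -0. , -0.5, -0.3]))
tape (array([0.69034191, 0.37321859, 0.012     ]), array([0., 0.]))
```

```bash
python3 - <<'E'
from h import *
T=lambda a,b,z=None:print(*tri([("top",a),("side",b)],z))
T((410,174),(405.7,210));T((410,174),(405.7,210),.2);T((478,204),(444,262.7));T((478,204),(444,262.7),.2);T((403.5,281),(347.3,287.3));T((430.7,293.3),(371,320.7))
for p in((367.3,264.3),(430.7,293.3)):print(tri([("top",p)],0.)[0])
v=[ 0.5296,-0.3522,-0.18]
print(store(v,(.12,.108,.2)),store(v,(.12,-.108,.2)),store(v,(-.171,0,.088)),store(v,(-.125,-.108,0)))
E
```

```text
[ 0.66186669 -0.27097413  0.19784497] [ 0.5 -0.9 -1.   0.6]
[ 0.66082311 -0.27110752  0.2       ] [ 0.6 -0.8 -1.   0.5]
[ 0.62514683 -0.47333063  0.19556586] [-0.   0.1  0.1 -0. ]
[ 0.62313098 -0.47293061  0.2       ] [ 0.2  0.2 -0.1 -0.3]
[ 0.37344488 -0.32791348  0.12473549] [-0.3  0.6  0.7 -0.4]
[ 0.38752951 -0.43377809  0.00364415] [ 0.3 -0.6 -0.6  0.3]
[ 0.42065746 -0.22646544  0.        ]
[ 0.38633388 -0.43393888  0.        ]
[ 0.66699644 -0.26742843  0.2       ] [ 0.62832605 -0.47993867  0.2       ] [ 0.36136273 -0.32158594  0.088     ] [ 0.38728434 -0.43607642  0.        ]
```

```bash
python3 - <<'E'
from h import *
te=lambda a:(-.171*np.cos(a),0,.075+.171*np.sin(a))
O=[("top",(.120,.108,.2),(410,174)),("top",(.120,-.108,.2),(478,204)),("top",None,(403.5,281)),("side",(.12,.108,.2),(405.7,210)),("side",(.12,-.108,.2),(444,262.7)),("side",None,(347.3,287.3)),("side",(-.125,-.108,0),(371,320.7)),("top",(-.125,.108,0),(367.3,264.3)),("top",(-.125,-.108,0),(430.7,293.3))]
f=lambda v:np.array([proj(n,store(v,P or te(v[3])))-u for n,P,u in O])
r=least_squares(lambda v:f(v).ravel(),[.53,-.35,-.18,.2])
v=r.x;print(v,np.round(f(v),1).tolist())
np.save("store.npy",v)
for a in (v[3],1.738):print(store(v,(-.155*np.cos(a),0,.075+.155*np.sin(a))))
print(store(v,(-.056,0,.071)),store(v,(-.056,.04,0)))
E
```

```text
[ 0.52602898 -0.35193058 -0.168204    0.38201346] [[-1.2, -1.9], [2.4, -0.3], [-0.7, 0.9], [-1.9, -0.9], [2.0, 0.4], [-0.5, -1.8], [-0.6, 2.0], [-0.6, -0.2], [1.0, 0.8]]
[ 0.38423183 -0.32785222  0.13278238]
[ 0.5514609  -0.35624913  0.22783837]
[ 0.4708193  -0.34255551  0.071     ] [ 0.47751578 -0.30312003  0.        ]
```
Tab angle ~0.33 ±. Residual y misfit: width bias; suggests corners bias. Tab z from triangulation .125 ->.30; fit .38. Say tab end z ~.13, tab center pinch 155 → height ~ .075+.155*sin(.34)=.127; x≈.384.

Units first: shifts go in units of 100 mm and turns go in units of 0.05 rad. So 0.267 m is 2.67, 0.222 m is 2.22, 0.477 rad is 9.54.

Request:
jog_arm([
  [0.44, -0.33, 0, 1.6, 0.06],
  [0.89, -0.66, 0, 3.2, 0.06],
  [1.33, -0.98, 0, 4.8, 0.06],
  [1.78, -1.31, 0, 6.4, 0.06],
  [2.22, -1.64, 0, 8, 0.06],
  [2.67, -1.97, 0, 9.54, 0.06],
  [2.67, -1.97, 0, 9.54, 0.06],
  [2.67, -1.97, 0, 9.54, 0.06],
], clamp_n=40)

```text
t: 1.1
tool_pos: [0.3835, -0.3276, 0.2311]
tool_rot: [3.142, 0.0, -0.17]
contact_force: [-0.2, 0.5, 0.2]
grip_width: 0.0601
grasp_force: 0.0
```

```bash
python3 - <<'E'
from h import *
import cv2
v=np.load("store.npy");s,p,R=tool();print(p,s["tool_rot"],s["joints"])
t=robot.grab_frame("top");q=robot.grab_frame("side")
A=cv2.resize(t[170:300,350:480],None,fx=3,fy=3,interpolation=2);B=cv2.resize(q[200:330,325:455],None,fx=3,fy=3,interpolation=2)
cv2.imwrite("pics/m1.png",np.hstack([A,B])[:,:,::-1])
E
```

```text
[ 0.38347708 -0.32761446  0.23113929] [ 3.14154787e+00  4.31505657e-04 -1.69743413e-01] [ 0.73840337  0.20477542 -0.10519449  1.90614222  0.02514653  1.03228062
 -1.11805522]
```

View pics/m1.png

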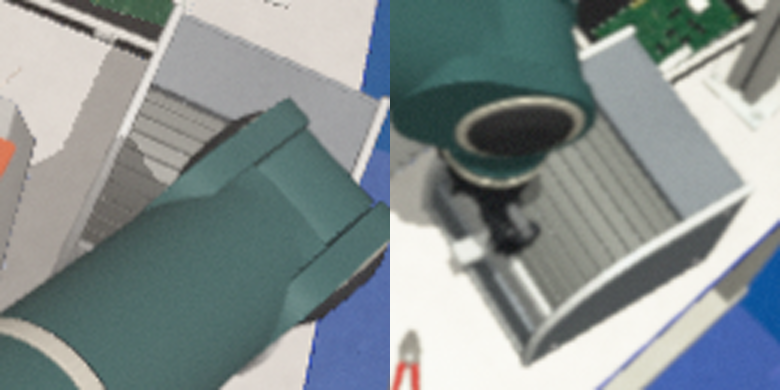

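The side view shows the gripper directly above the tab. I'll descend and pinch it.

To row units: 0.123 m is 1.23, 0.1 m is 1.

Request:
jog_arm([
  [0, 0, 0.5, 0, 0.06],
  [0, 0, 1, 0, 0.06],
  [0, 0, 1.23, 0, 0.06],
  [0, 0, 1.23, 0, 0.01],
  [0, 0, 1.23, 0, 0.01],
  [0, 0, 1.23, 0, 0.01],
  [0, 0, 1.23, 0, 0.01],
], clamp_n=40)

```text
t: 2.08
tool_pos: [0.3838, -0.3226, 0.1083]
tool_rot: [-3.135, 0.003, -0.167]
contact_force: [0.5, 34.3, -1.4]
grip_width: 0.0234
grasp_force: 42.2
```

Request:
jog_arm([
  [0, -0.05, 0, 0, 0.01],
  [0, -0.05, 0, 0, 0.01],
], clamp_n=40)

```text
t: 2.33
tool_pos: [0.3843, -0.3225, 0.1093]
tool_rot: [3.141, 0.0, -0.171]
contact_force: [-5.2, 5.2, 3.3]
grip_width: 0.0233
grasp_force: 43.5
```

```bash
python3 - <<'E'
from h import *
v=np.load("store.npy");s,p,R=tool();print(p,s["tool_rot"],s["contact_force"],s["ft_torque"])
# tab in store frame
c,sn=np.cos(v[2]),np.sin(v[2]);d=p[:2]-v[:2];print(c*d[0]+sn*d[1],-sn*d[0]+c*d[1])
E
```

```text
[ 0.38430309 -0.32249557  0.10929667] [ 3.14144210e+00  7.10607989e-05 -1.70579388e-01] [-5.22935862  5.1852349   3.28488886] [ 1.24205554  1.1971434  -0.07044999]
-0.14465348144055262 0.0052929829564294685
```

To row units: 0.053 m is 0.53, 0.027 m is 0.27.

Request:
jog_arm([
  [0.07, 0, -0.16, 0, 0.01],
  [0.16, 0, -0.32, 0, 0.01],
  [0.27, 0, -0.46, 0, 0.01],
  [0.39, 0, -0.59, 0, 0.01],
  [0.53, 0, -0.7, 0, 0.01],
  [0.68, 0, -0.8, 0, 0.01],
  [0.68, 0, -0.8, 0, 0.01],
], clamp_n=40)

```text
t: 3.2
tool_pos: [0.4529, -0.3347, 0.1898]
tool_rot: [3.14, -0.003, -0.17]
contact_force: [-1.4, 1.1, 7.5]
grip_width: 0.0229
grasp_force: 44.4
```

To row units: -0.0145 m is -0.145, 0.1055 m is 1.055.

Request:
jog_arm([
  [0.17, 0, -0.08, 0, 0.01],
  [0.34, 0, -0.145, 0, 0.01],
  [0.52, 0, -0.185, 0, 0.01],
  [0.71, 0, -0.205, 0, 0.01],
  [0.89, 0, -0.2, 0, 0.01],
  [1.055, 0, -0.18, 0, 0.01],
  [1.055, 0, -0.18, 0, 0.01],
], clamp_n=40)

```text
t: 4.08
tool_pos: [0.5561, -0.3531, 0.2064]
tool_rot: [3.14, -0.001, -0.171]
contact_force: [2.1, -5.6, -4.0]
grip_width: 0.0233
grasp_force: 45.6
```

Request:
jog_arm([
  [0.04, 0, 0.01, 0, 0.01],
  [0.08, 0, 0.02, 0, 0.01],
  [0.08, 0, 0.02, 0, 0.01],
], clamp_n=40)

```text
t: 4.45
tool_pos: [0.5592, -0.3537, 0.2055]
tool_rot: [3.142, 0.008, -0.172]
contact_force: [-42.2, 12.3, 32.0]
grip_width: 0.0231
grasp_force: 48.4
```

To row units: -0.1 m is -1, -0.12 m is -1.2.

Request:
jog_arm([
  [0, 0, 0, 0, 0.06],
  [0, 0, 0, 0, 0.06],
  [0, 0, 0, 0, 0.06],
  [0, 0, -0.5, 0, 0.06],
  [0, 0, -1, 0, 0.085],
  [0, 0, -1.2, 0, 0.085],
  [0, 0, -1.2, 0, 0.085],
], clamp_n=40)

```text
t: 5.32
tool_pos: [0.5641, -0.3534, 0.3259]
tool_rot: [3.141, -0.003, -0.17]
contact_force: [0.0, 0.2, 0.7]
grip_width: 0.0848
grasp_force: 0.0
```

```bash
python3 - <<'E'
from h import *
import cv2
t=robot.grab_frame("top");q=robot.grab_frame("side")
cv2.imwrite("pics/t2.png",t[:,:,::-1]);cv2.imwrite("pics/s2.png",q[:,:,::-1])
A=cv2.resize(t[60:210,150:350],None,fx=4,fy=4,interpolation=2)[:, :]
B=cv2.resize(q[70:220,190:390],None,fx=4,fy=4,interpolation=2)
cv2.imwrite("pics/m2.png",A[:,:,::-1]);cv2.imwrite("pics/m3.png",B[:,:,::-1])
E
```

```text
(no output)
```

View pics/m2.png

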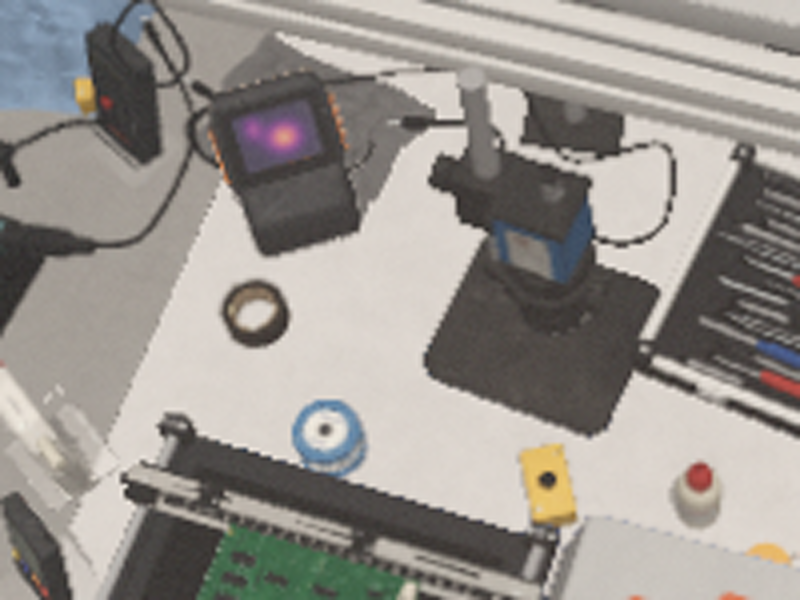

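View pics/m3.png

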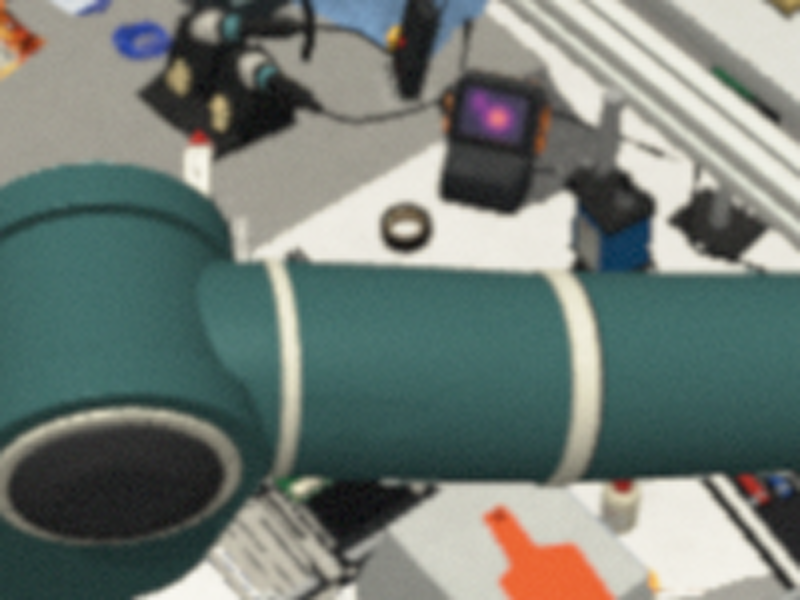

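The top crop shows the reel hub at (325,430), i.e. pixel (231,167.5), with the holder's rear rail from (178,425) to (543,540). The camera post top is at (472,78), and in the side crop at (610,95).

```bash
python3 - <<'E'
from h import *
print("knobL",*tri([("top",(194.5,166.3)),("side",(263.3,133.3))]))
print("post",*tri([("top",(268,79.5)),("side",(342.5,93.8))]))
print("cambox",*tri([("top",(295,113)),("side",(353,124))]))
for z in(0,.05,.08):print(z,tri([("top",(191.3,165))],z)[0],tri([("top",(287.5,196))],z)[0])
print("shelfcorner",*tri([("top",(472,97)),("side",(524,120))]))
obs=[("top",(231.2,167.5)),("side",(288.3,149))]
print("reel",tri(obs,.037))
E
```

```text
knobL [0.5596427  0.3795056  0.06046585] [-0.   0.1  0.1 -0.1]
post [0.79581606 0.18612971 0.2775502 ] [-0.1  0.2  0.2 -0.2]
cambox [0.75281879 0.09157382 0.21862938] [ 1.2 -2.3 -2.6  1.8]
0 [0.58166359 0.41681294 0.        ] [0.56542025 0.07452266 0.        ]
0.05 [0.56487701 0.39560624 0.05      ] [0.54923041 0.06589084 0.05      ]
0.08 [0.55480506 0.38288222 0.08      ] [0.5395165  0.06071174 0.08      ]
shelfcorner [ 0.85701188 -0.36621143  0.47330069] [ 14.1 -29.5 -28.   24.6]
reel (array([0.59715767, 0.2705131 , 0.037     ]), array([ 0.5, -0.1, -0.6, -0.3]))
```

To row units: -0.35 m is -3.5, -0.1 m is -1, -0.17 rad is -3.4.

Request:
jog_arm([
  [-0.06, -0.5, 0, -0.4, 0.085],
  [-0.12, -1, 0, -0.8, 0.085],
  [-0.18, -1.5, 0, -1.2, 0.085],
  [-0.24, -2, 0, -1.6, 0.085],
  [-0.3, -2.5, 0, -2, 0.085],
  [-0.36, -3, 0, -2.4, 0.085],
  [-0.42, -3.5, 0, -2.8, 0.085],
  [-0.48, -4, 0, -3.4, 0.085],
], clamp_n=40)

```text
t: 6.42
tool_pos: [0.5835, 0.0508, 0.323]
tool_rot: [-3.142, 0.002, 0.001]
contact_force: [1.2, 0.9, -0.1]
grip_width: 0.085
grasp_force: 0.0
```

```bash
python3 - <<'E'
from h import *
s,p,R=tool();print(p,s["tool_rot"],R.inv().apply(np.array([.597,.2705,p[2]])-p))
E
```

```text
[0.583469   0.05076628 0.32302583] [-3.14156055e+00  1.69347592e-03  6.85940347e-04] [ 1.36817020e-02 -2.19724390e-01 -1.61162619e-05]
```

To row units: -0.2215 m is -2.215, 0.12 m is 1.2.

Request:
jog_arm([
  [0.03, -0.55, 0, 0, 0.085],
  [0.07, -1.1, 0, 0, 0.085],
  [0.1, -1.66, 0, 0, 0.085],
  [0.127, -2.215, 0, 0, 0.085],
  [0.127, -2.215, 0.6, 0, 0.085],
  [0.127, -2.215, 1.2, 0, 0.085],
  [0.127, -2.215, 1.8, 0, 0.085],
  [0.127, -2.215, 2, 0, 0.085],
], clamp_n=40)

```text
t: 7.42
tool_pos: [0.5946, 0.2697, 0.12]
tool_rot: [3.139, 0.006, 0.0]
contact_force: [0.4, -0.3, 0.1]
grip_width: 0.0849
grasp_force: 0.0
```

Request:
jog_arm([
  [0, 0, 0, 0, 0.085],
  [0, 0, 0, 0, 0.085],
])

```text
t: 7.68
tool_pos: [0.5978, 0.2713, 0.1266]
tool_rot: [-3.14, -0.003, -0.0]
contact_force: [0.3, -0.7, 0.5]
grip_width: 0.085
grasp_force: 0.0
```

```bash
python3 - <<'E'
from h import *
import cv2
t=robot.grab_frame("top");q=robot.grab_frame("side")
A=cv2.resize(t[100:230,170:300],None,fx=3,fy=3,interpolation=2)
B=cv2.resize(q[80:210,230:360],None,fx=3,fy=3,interpolation=2)
cv2.imwrite("pics/m4.png",np.hstack([A,B])[:,:,::-1])
for n in I:print(n,proj(n,np.array([.597,.2705,.037])))
E
```

```text
side [287.71781682 148.7508704 ]
top [231.6504241  167.44426473]
```

View pics/m4.png

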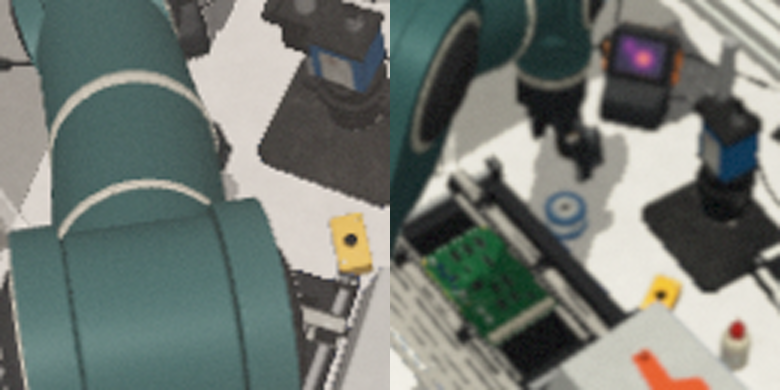

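The side view shows the reel at crop (567,210) directly beneath the open fingers, with the rail clear. Descending.

To row units: 0.121 m is 1.21, 0.115 m is 1.15.

Request:
jog_arm([
  [0, 0, 0.4, 0, 0.085],
  [0, 0, 0.8, 0, 0.085],
  [0, 0, 1.05, 0, 0.085],
  [0, 0, 1.15, 0, 0.085],
  [0, 0, 1.21, 0, 0.085],
  [0, 0, 1.21, 0, 0.085],
], clamp_n=50)

```text
t: 8.52
tool_pos: [0.5971, 0.2709, 0.0041]
tool_rot: [-3.141, -0.001, -0.0]
contact_force: [0.3, 0.1, 0.2]
grip_width: 0.0851
grasp_force: 0.0
```

Request:
jog_arm([
  [0, 0, 0, 0, 0.05],
  [0, 0, 0, 0, 0.05],
  [0, 0, 0, 0, 0.05],
  [0, 0, 0, 0, 0.05],
  [0, 0, 0, 0, 0.05],
], clamp_n=50)

```text
t: 9.15
tool_pos: [0.5971, 0.2711, 0.0044]
tool_rot: [-3.141, -0.001, -0.0]
contact_force: [-2.5, -1.3, 10.9]
grip_width: 0.0552
grasp_force: 52.1
```

Request:
jog_arm([
  [0, 0, -0.2, 0, 0.05],
  [0, 0, -0.6, 0, 0.05],
  [0, 0, -1.1, 0, 0.05],
  [0, 0, -1.6, 0, 0.05],
  [0, 0, -2.1, 0, 0.05],
  [0, 0, -2.6, 0, 0.05],
  [0, 0, -3.1, 0, 0.05],
  [0, 0, -3.1, 0, 0.05],
], clamp_n=60)

```text
t: 10.15
tool_pos: [0.5974, 0.2714, 0.3186]
tool_rot: [-3.139, -0.006, -0.0]
contact_force: [-0.4, 0.0, -4.0]
grip_width: 0.0547
grasp_force: 64.8
```

```bash
python3 - <<'E'
from h import *
v=np.array([.5298,-.3478,-.170]);np.save("store2.npy",v)
s,p,R=tool();print(s["joints"],s["contact_force"])
for P in((-.056,0,0),(-.056,.03,0),(-.056,.045,0)):
    w=store(v,P);w[2]=p[2];print(w,R.inv().apply(w-p))
E
```

```text
[-0.18426899  0.43858642 -0.41291096  1.4143022   0.17785517  1.3184157
 -2.1763697 ] [-0.40482265  0.01197926 -3.95699191]
[ 0.47460725 -0.33832579  0.31863577] [-0.1227451   0.60971554 -0.00252175]
[ 0.47968272 -0.30875825  0.31863577] [-0.1176711   0.58014798 -0.00240499]
[ 0.48222046 -0.29397447  0.31863577] [-0.1151341   0.5653642  -0.00234661]
```

To row units: -0.055 m is -0.55, 0.4 m is 4, 0.03 rad is 0.6.

Request:
jog_arm([
  [-0.11, 0.5, 0, 0.3, 0.05],
  [-0.22, 1, 0, 0.6, 0.05],
  [-0.33, 1.5, 0, 0.9, 0.05],
  [-0.44, 2, 0, 1.2, 0.05],
  [-0.55, 2.5, 0, 1.5, 0.05],
  [-0.66, 3, 0, 1.8, 0.05],
  [-0.77, 3.5, 0, 2, 0.05],
  [-0.88, 4, 0, 2.4, 0.05],
], clamp_n=60)

```text
t: 11.15
tool_pos: [0.5074, -0.1307, 0.3132]
tool_rot: [-3.141, 0.001, -0.121]
contact_force: [0.6, -0.9, -2.7]
grip_width: 0.0551
grasp_force: 64.9
```

Request:
jog_arm([
  [-0.1, 0.45, 0, 0.3, 0.05],
  [-0.2, 0.9, 0, 0.6, 0.05],
  [-0.3, 1.35, 0, 1, 0.05],
  [-0.3, 1.35, 0, 1, 0.05],
  [-0.3, 1.35, 0, 1, 0.05],
], clamp_n=60)

```text
t: 11.78
tool_pos: [0.4624, -0.2591, 0.3131]
tool_rot: [-3.141, 0.001, -0.17]
contact_force: [0.1, 0.0, -1.5]
grip_width: 0.055
grasp_force: 65.0
```

```bash
python3 - <<'E'
from h import *
v=np.load("store2.npy")
s,p,R=tool();w=store(v,(-.065,.03,p[2]));print(p,s["tool_rot"],R.inv().apply(w-p))
E
```

```text
[ 0.4624304  -0.25909933  0.31306603] [-3.14099681e+00  6.22646765e-04 -1.69799186e-01] [ 1.63957921e-02  4.60275657e-02 -3.76341245e-05]
```

Request:
jog_arm([
  [0.08, 0.23, 0, 0, 0.05],
  [0.164, 0.46, 0, 0, 0.05],
  [0.164, 0.46, 0.4, 0, 0.05],
  [0.164, 0.46, 0.8, 0, 0.05],
  [0.164, 0.46, 1.2, 0, 0.05],
  [0.164, 0.46, 1.5, 0, 0.05],
  [0.164, 0.46, 1.5, 0, 0.05],
], clamp_n=60)

```text
t: 12.65
tool_pos: [0.4704, -0.3071, 0.1615]
tool_rot: [-3.14, 0.004, -0.169]
contact_force: [0.7, 0.2, -3.1]
grip_width: 0.0551
grasp_force: 64.9
```

```bash
python3 - <<'E'
from h import *
import cv2
v=np.load("store2.npy")
s,p,R=tool();w=store(v,(-.065,.03,p[2]));print(p,R.inv().apply(w-p))
t=robot.grab_frame("top");q=robot.grab_frame("side")
A=cv2.resize(t[170:300,355:485],None,fx=3,fy=3,interpolation=2)
B=cv2.resize(q[200:330,325:455],None,fx=3,fy=3,interpolation=2)
cv2.imwrite("pics/m5.png",np.hstack([A,B])[:,:,::-1])
E
```

```text
[ 0.47035449 -0.3071326   0.16147631] [ 4.68770892e-04  2.43516468e-05 -1.73315630e-06]
```

View pics/m5.png

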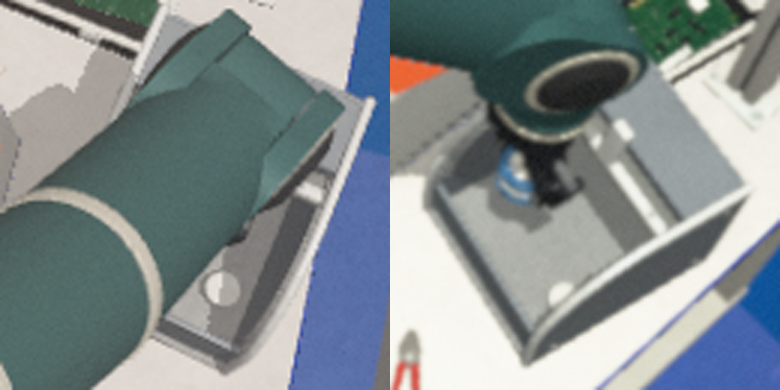

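The door is fully up, the tin sits near the front right at top crop (222,288), and the reel hangs over the left part of the floor. I'll lower it stepwise.

To row units: 0.13 m is 1.3, 0.115 m is 1.15.

Request:
jog_arm([
  [0, 0, 0.3, 0, 0.05],
  [0, 0, 0.6, 0, 0.05],
  [0, 0, 0.9, 0, 0.05],
  [0, 0, 1.15, 0, 0.05],
  [0, 0, 1.3, 0, 0.05],
  [0, 0, 1.3, 0, 0.05],
  [0, 0, 1.3, 0, 0.05],
], clamp_n=60)

```text
t: 13.62
tool_pos: [0.4717, -0.3083, 0.0345]
tool_rot: [3.141, -0.002, -0.17]
contact_force: [-0.0, -0.9, -3.3]
grip_width: 0.0548
grasp_force: 64.9
```

```bash
python3 - <<'E'
from h import *
v=np.load("store2.npy");w=tri([("top",(429,266))],.026)[0];d=w[:2]-v[:2];c,s=np.cos(v[2]),np.sin(v[2]);print(w,c*d[0]+s*d[1],-s*d[0]+c*d[1])
E
```

```text
[ 0.46047071 -0.4065351   0.026     ] -0.05839295331950268 -0.06961771040439466
```

Request:
jog_arm([
  [0, 0, 0.1, 0, 0.05],
  [0, 0, 0.16, 0, 0.05],
  [0, 0, 0.2, 0, 0.05],
  [0, 0, 0.2, 0, 0.05],
  [0, 0, 0.2, 0, 0.05],
], clamp_n=60)

```text
t: 14.25
tool_pos: [0.471, -0.3079, 0.0133]
tool_rot: [-3.142, 0.0, -0.17]
contact_force: [-0.5, 0.2, -3.2]
grip_width: 0.0547
grasp_force: 64.9
```

To row units: 0.0015 m is 0.015.

Request:
jog_arm([
  [0, 0, 0.015, 0, 0.05],
  [0, 0, 0.015, 0, 0.05],
], clamp_n=60)

```text
t: 14.5
tool_pos: [0.4712, -0.308, 0.0125]
tool_rot: [3.141, -0.0, -0.17]
contact_force: [-4.7, 2.5, 12.5]
grip_width: 0.0552
grasp_force: 66.5
```

Request:
jog_arm([
  [0, 0, 0, 0, 0.075],
  [0, 0, 0, 0, 0.075],
  [0, 0, 0, 0, 0.075],
  [0, 0, -0.2, 0, 0.075],
  [0, 0, -0.6, 0, 0.075],
  [0, 0, -1.1, 0, 0.075],
  [0, 0, -1.6, 0, 0.075],
  [0, 0, -2.1, 0, 0.075],
], clamp_n=40)

```text
t: 15.5
tool_pos: [0.4708, -0.3077, 0.225]
tool_rot: [3.141, -0.001, -0.17]
contact_force: [1.0, 0.3, -0.3]
grip_width: 0.0745
grasp_force: 0.0
```

Request:
jog_arm([
  [0, 0, -0.5, 0, 0.06],
  [0, 0, -1, 0, 0.06],
  [-0.5, 0, -1, 0, 0.06],
  [-1, 0, -1, 0, 0.06],
  [-1, 0, -1, 0, 0.06],
], clamp_n=40)

```text
t: 16.12
tool_pos: [0.3697, -0.2908, 0.3237]
tool_rot: [3.14, -0.002, -0.173]
contact_force: [1.0, -0.2, 0.1]
grip_width: 0.0602
grasp_force: 0.0
```

```bash
python3 - <<'E'
from h import *
import cv2
v=np.load("store2.npy")
s,p,R=tool();w=store(v,(.029,0,p[2]));print(p,R.inv().apply(w-p), proj("top",store(v,(-.065,.03,.045))),proj("side",store(v,(-.065,.03,.045))))
t=robot.grab_frame("top");q=robot.grab_frame("side")
A=cv2.resize(t[170:300,355:485],None,fx=3,fy=3,interpolation=2)
B=cv2.resize(q[200:330,325:455],None,fx=3,fy=3,interpolation=2)
cv2.imwrite("pics/m6.png",np.hstack([A,B])[:,:,::-1])
E
```

```text
[ 0.36974485 -0.29075963  0.32366806] [0.19647032 0.02864656 0.0003662 ] [399.01194885 252.69819106] [364.0286532  272.71403415]
```

View pics/m6.png

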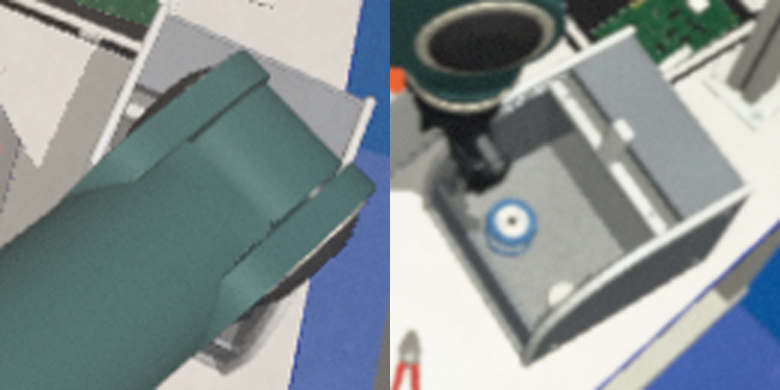

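The reel stands upright inside at side crop (512,222), the tin is at (562,293), and the door tab is up at (617,135). Next I'll fetch the tab.

To row units: 0.198 m is 1.98, 0.118 m is 1.18.

Request:
jog_arm([
  [0.5, 0.1, 0, 0, 0.06],
  [1, 0.2, 0, 0, 0.06],
  [1.5, 0.3, 0, 0, 0.06],
  [1.98, 0.3, 0, 0, 0.06],
  [1.98, 0.3, 0, 0, 0.06],
  [1.98, 0.3, 0.5, 0, 0.06],
  [1.98, 0.3, 1, 0, 0.06],
  [1.98, 0.3, 1.18, 0, 0.06],
], clamp_n=40)

```text
t: 17.23
tool_pos: [0.5617, -0.3532, 0.2013]
tool_rot: [-3.14, 0.003, -0.17]
contact_force: [-0.3, -0.2, -0.0]
grip_width: 0.0603
grasp_force: 0.0
```

Request:
jog_arm([
  [0, 0, 0, 0, 0.06],
  [0, 0, 0, 0, 0.06],
])

```text
t: 17.48
tool_pos: [0.5634, -0.3545, 0.206]
tool_rot: [3.141, -0.003, -0.17]
contact_force: [-0.6, -0.5, -0.5]
grip_width: 0.0599
grasp_force: 0.0
```

Request:
jog_arm([
  [-0.035, 0, 0, 0, 0.06],
  [-0.035, 0, 0, 0, 0.01],
  [-0.035, 0, 0, 0, 0.01],
  [-0.035, 0, 0, 0, 0.01],
  [-0.035, 0, 0, 0, 0.01],
], clamp_n=40)

```text
t: 18.1
tool_pos: [0.5591, -0.3537, 0.2043]
tool_rot: [3.141, -0.0, -0.17]
contact_force: [-2.1, 0.9, 6.4]
grip_width: 0.0233
grasp_force: 39.2
```

To row units: -0.0735 m is -0.735, -0.0555 m is -0.555.

Request:
jog_arm([
  [-0.185, 0, -0.02, 0, 0.01],
  [-0.37, 0, -0.02, 0, 0.01],
  [-0.555, 0, 0.007, 0, 0.01],
  [-0.735, 0, 0.055, 0, 0.01],
  [-0.91, 0, 0.12, 0, 0.01],
  [-1.07, 0, 0.21, 0, 0.01],
  [-1.225, 0, 0.315, 0, 0.01],
  [-1.225, 0, 0.315, 0, 0.01],
], clamp_n=40)

```text
t: 19.1
tool_pos: [0.4376, -0.332, 0.1721]
tool_rot: [-3.141, 0.001, -0.17]
contact_force: [-5.0, 5.3, 4.1]
grip_width: 0.0234
grasp_force: 40.5
```

To row units: -0.058 m is -0.58, 0.058 m is 0.58.

Request:
jog_arm([
  [-0.14, 0, 0.125, 0, 0.01],
  [-0.26, 0, 0.265, 0, 0.01],
  [-0.365, 0, 0.42, 0, 0.01],
  [-0.45, 0, 0.58, 0, 0.01],
  [-0.515, 0, 0.755, 0, 0.01],
  [-0.56, 0, 0.94, 0, 0.01],
  [-0.58, 0, 1.07, 0, 0.01],
  [-0.58, 0, 1.07, 0, 0.01],
], clamp_n=40)

```text
t: 20.1
tool_pos: [0.3817, -0.322, 0.0646]
tool_rot: [-3.14, -0.0, -0.17]
contact_force: [4.4, 4.6, -3.6]
grip_width: 0.0232
grasp_force: 39.3
```

To row units: 0.004 m is 0.04.

Request:
jog_arm([
  [0, 0, 0.04, 0, 0.01],
  [0, 0, 0.04, 0, 0.01],
], clamp_n=40)

```text
t: 20.35
tool_pos: [0.3822, -0.3222, 0.0623]
tool_rot: [-3.141, -0.001, -0.169]
contact_force: [-2.0, 11.3, 25.7]
grip_width: 0.0234
grasp_force: 44.4
```

Request:
jog_arm([
  [0, 0, 0.03, 0, 0.01],
  [0, 0, 0.03, 0, 0.01],
], clamp_n=40)

```text
t: 20.6
tool_pos: [0.383, -0.3224, 0.0604]
tool_rot: [-3.142, -0.003, -0.169]
contact_force: [-4.8, 16.2, 45.9]
grip_width: 0.0234
grasp_force: 49.2
```

Request:
jog_arm([
  [0, 0, 0, 0, 0.06],
  [0, 0, 0, 0, 0.06],
  [0, 0, 0, 0, 0.06],
  [-0.3, 0, 0, 0, 0.06],
  [-0.6, 0, -0.3, 0, 0.06],
  [-0.8, 0, -0.9, 0, 0.06],
  [-1, 0.5, -1.4, 0, 0.06],
  [-1.2, 1, -1.8, 0, 0.06],
], clamp_n=40)

```text
t: 21.6
tool_pos: [0.252, -0.391, 0.2306]
tool_rot: [3.141, -0.001, -0.169]
contact_force: [1.3, 0.5, -0.2]
grip_width: 0.06
grasp_force: 0.0
```

Request:
jog_arm([
  [-0.4, 0.4, 0, 0, 0.06],
  [-0.8, 0.8, 0, 0, 0.06],
  [-0.8, 1.2, 0, 0, 0.06],
  [-0.8, 1.2, 0, 0, 0.06],
])

```text
t: 22.1
tool_pos: [0.1522, -0.4967, 0.2281]
tool_rot: [3.141, 0.001, -0.173]
contact_force: [0.4, 1.0, 0.4]
grip_width: 0.0598
grasp_force: 0.0
```

```bash
python3 - <<'E'
from h import *
import cv2
t=robot.grab_frame("top");q=robot.grab_frame("side")
v=np.load("store2.npy");a=.078;X=store(v,(-.171*np.cos(a),0,.075+.171*np.sin(a)))
print((proj("top",X)-[355,170])*3,(proj("side",X)-[325,200])*3+[390,0])
A=cv2.resize(t[170:300,355:485],None,fx=3,fy=3,interpolation=2)
B=cv2.resize(q[200:330,325:455],None,fx=3,fy=3,interpolation=2)
C=cv2.resize(t[120:185,195:260],None,fx=3,fy=3,interpolation=2)
D=np.zeros((195,780,3),np.uint8);D[:,:195]=C
cv2.imwrite("pics/m7.png",np.vstack([np.hstack([A,B]),D])[:,:,::-1])
E
```

```text
[125.68210306 350.22618604] [442.54608648 273.30728127]
```

View pics/m7.png

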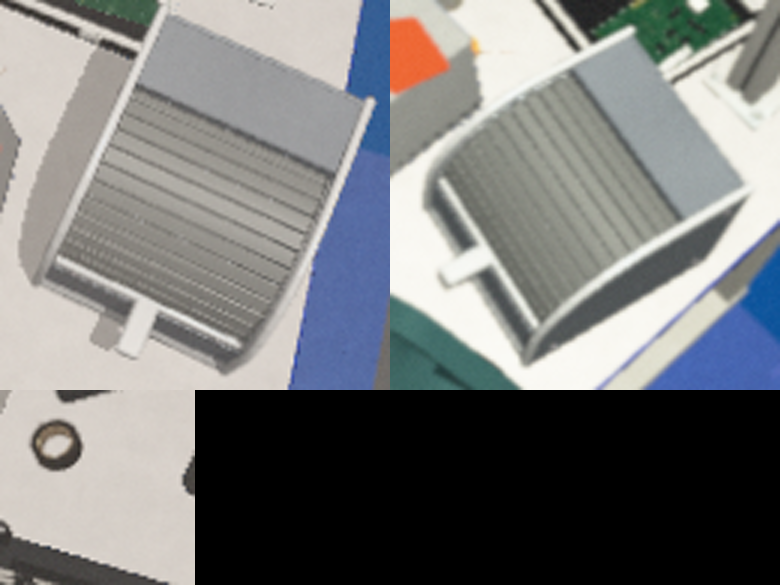

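The door is shut: the tab end at top crop (130,352) and side crop (443,277) is within 1–2 px of its predicted shut position. The tape hasn't moved, and the arm is clear.

```bash
python3 -c "
from rig import robot
print(robot.job_done())"
```

```text
the job is handed in; nothing more can be done
None
```

The solder reel is standing upright in the store beside the tin, the door is rolled fully shut, the tin and tape were left alone, and the job was handed in at about 22 s; no verdict was returned.

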